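# Load the spring tester and mark the reading

## Task

Add the second large slotted brass mass to the hanger of the spring tester: slide it sideways onto the stem so that it sits flat and centred on the large one already there, with its slot turned about a quarter turn or more (at least 70 degrees) away from the slot below, and set it down without letting it drop or dragging the hanger down. When the spring has settled under the load, slide the orange rider down the scale until its line is level with the red pointer. Leave the small mass, the beaker and the dish where they are.

Things in the scene. Friction and masses are not known exactly. Their poses are not given: they have to be found in the camera images.
- mass: the large slotted brass mass that lies flat on the bench: disc 50 mm in diameter, 14 mm thick, about 200 g, its slot pointing roughly away from the robot (within 35 degrees). Origin: centre of its underside; z up through the disc; its 9 mm wide slot runs from the centre (rounded end, 4.5 mm behind the centre) out to the rim along its +x. Grip it across the diameter, clear of the slot mouth.
- mass_slot (a point): middle of the slot mouth of that mass, on the rim, 25 mm along +x from its axis, at mid thickness
- first_mass: an identical slotted brass mass (50 mm, 14 mm thick, 200 g) already on the hanger plate, loose, stem at its centre; origin centre of its underside, slot along its +x, which points roughly away from the robot (within 35 degrees). It can be turned on the plate by rubbing against it.
- first_slot (a point): middle of the slot mouth of the mass already on the hanger, 25 mm along its +x, at mid thickness
- small_mass: a smaller slotted brass mass, 38 mm in diameter, 10 mm thick, lying on the bench; not needed, leave it. It and the large mass may have changed places.
- tester: the spring tester, fixed to the bench: grey base plate 190 x 140 mm (x -55 to 135 mm, y -70 to 70 mm, top 14 mm above the bench), 14 mm steel column at x = 105 mm, 360 mm tall, and held from it by an arm from behind a grey spring housing 30 (x) x 44 (y) mm, from 225 to 337 mm above the bench, right over the hanger. Origin: bench point under the hanger's axis; x points from its scale face towards the column (roughly away from the robot), z up.
- hanger (a joint): height of the spring-hung hanger (m): 0 with one large mass on, grows as it sinks. Spring 90 N/m, so another 200 g lowers it by about 22 mm; damped, settles within a second; stop at 0.045. It moves only up and down and does not turn.
- hanger_plate (a point): centre of the top face of the hanger's round plate (44 mm in diameter, 5 mm thick), on the axis of the 6 mm stem that rises from it straight into the brass bush (underside 217 mm above the bench). 75 mm above the bench when the hanger joint is 0. Axes as the tester.
- pointer_tip (a point): tip of the small red pointer that sticks 4 mm out of the slot in the scale face and rises and falls with the hanger; at the bench height 305 mm when the hanger joint is 0
- rider (a joint): place of the orange rider on its rail on the scale face (m), grows downwards; 0 is level with the pointer at hanger 0. Range -0.02 to 0.055; a 2 N friction holds it where it is left.
- rider_grip (a point): middle of the rider's orange grip, a fin 9 mm wide (y), 14 mm tall, standing out from the scale face towards the robot from 7 to 29 mm in front of it (this point 18 mm in front of it); the rider's line is at the height of this point. Pinch the fin across its 9 mm. Axes as the tester.
- beaker_50: small glass beaker, 48 x 54 x 58 mm, standing to the right; origin centre of its underside; leave it
- petri: covered petri dish, 63 mm in diameter, 14 mm high, to the right; origin centre of its underside; leave it

How it is judged (in metres and radians):
On the way, in this order (a step that is already met when the one before it is completed fails the run):
1. the second large mass sits released, flat and centred on the first on the hanger, slots at least 70 degrees apart, hanger at rest (horizontal distance between each of mass, first_mass and hanger_plate below 0.004 m and z of mass in the frame of hanger_plate between 0.012 and 0.017 m and angle between mass's own z axis and vertical below 0.08 rad and z of first_mass in the frame of hanger_plate between -0.002 and 0.003 m and horizontal distance between mass_slot and first_slot above 0.0285 m and contact force between the fingers and mass below 0.1 N and velocity of joint hanger between -0.01 and 0.01 m/s and value of joint hanger above 0.015 m), for 0.2 s.
2. the rider's line is level with the pointer (z of rider_grip in the frame of pointer_tip between -0.004 and 0.004 m), for 0.2 s.
At the end, for the whole second after the job is handed in: Both large masses rest on the hanger plate, the second flat (within 0.08 rad) on the first, each within 4 mm of the stem axis, slot mouths at least 28.5 mm (70 degrees) apart; the hanger hangs at rest under the load and the rider's line is within 4 mm of the pointer's height; everything released (all of step 1 and all of step 2 and linear speed of mass below 0.02 m/s and contact force between the fingers and tester below 0.1 N); the robot touches nothing.
It fails at once if the hanger is jerked or dragged down almost to its stop (more than 40 mm) (value of joint hanger above 0.04 m).
It fails at once if the small mass, the beaker or the dish is moved by more than 20 mm (distance of any of small_mass, beaker_50, petri from where it was at the start of the episode above 0.02 m).
It fails at once if the beaker is tipped (angle between beaker_50's own z axis and vertical above 0.5 rad).
It also fails if it takes over 67 s, if anything falls off the work surface, if the arm or the gripper's body presses on something with over 40 N, if the wrist force passes 120 N, or if a joint passes its speed limit or range.

## Robot

A 6-joint arm with a two-finger parallel gripper is mounted at the origin on a cart in front of the work surface, level with it; the furniture and walls round the work are solid. World frame = base frame: x ahead of the robot, y to its left, z up, the work surface at z = 0. Lengths are in mm, angles in degrees, forces in N, time in s.
With the tool pointing down it reaches from about 350 to 850 mm from the base axis. Payload 8.1 kg.
Tool frame: the origin (TCP) lies between the finger pads; the fingertips stand 25 mm ahead of it and the grasp point (between the pads) lies 6 mm ahead of it (r.tcp_to_tips is the distance from the TCP to the fingertips, in mm); z points along the fingers, y is the line along which they close (so a half turn about z gives the same grasp; the last joint's range is limited). The gripper opens to 85 mm and grips with 20 to 120 N. Pads are 22 mm wide; open, the fingers measure 114 mm over their backs; the gripper's body (76 mm by 85 mm) begins 54 mm behind the grasp point. The pads swing forward as they close: fully open they stand 13 mm farther back than shut.
Start: joints at [60.768, 7.471, 85.268, -0, 87.261, -4.893], TCP at [247.263, 546.687, 256.292] pointing down, gripper open.
Joint ranges: [-169.43, 169.43], [-51.17, 129.36], [1.28, 143.12], [-76.62, 256.62], [0, 156.53], [-152.29, 152.29]. Speed limits (degrees/s): [136.94, 136.94, 159.86, 180, 180, 180].

## Interface

Orientations are given as [roll, pitch, yaw] about the fixed x, y, z axes, in that order (R = Rz(yaw) Ry(pitch) Rx(roll)).
In Python, from bench import r gives the robot as it stands.
- The arm moves only by the tool apply_moves, never from a script. Its arguments are lists of equal length, an entry for each row: "angular": the turn, a rotation vector about the world's x, y, z in units of 8 degrees (1.0 is 8 degrees), a list of three; "travel": the shift along the world's x, y, z in units of 40 mm (1.0 is 40 mm), a list of three; "jaw": the opening, from 0 (shut) to 1 (fully open). A call has 1 to 20 rows; each row shifts and turns the commanded pose from where the row before left it; what a row does not reach is not made up. A row lasts 1/8 s, in which the tool goes at most 62.5 mm and 10.7 degrees, less where a joint would pass 70% of its speed; a pose out of reach is approached as far as the arm can. A call is refused whole if a number of a shift passes 1 or a number of a turn 1, either way. A call with a gripper value outside its range is refused whole. The fingers move at their own pace and stop on an object; "force" is the grip in N (left out, the last holds). Time passes only in rows, so rows that do not move let the fingers close. It gives the time, the measured TCP pose, the force, the opening and the grip force at its end, in the units of the state.
- r.sense(): the state, without advancing time (a new reading comes with each control period).
- r.snapshot(name): name is "scene" or "top" or "wrist"; returns a dict with "color" (420x560x3 uint8, red, green, blue), "fx", "fy", "cx", "cy" (pixels), "R" (3x3) and "t" (3): a world point X has camera coordinates R X + t; the wrist camera has in their place "mount" (4x4, takes a point from camera to tool coordinates, whose origin is the TCP and whose axes are the flange's). Camera axes: x right, y down, z forward; pixel columns grow to the right and rows downward; lengths in mm; the calibration is good to about 2 mm. A picture is of the moment at which its call begins: read the wrist's pose just before it. There is no depth.
- r.hand_in(): hands the job in; it is judged then, once.
The state is a dict: "time": time; "joint_pos": joint angles; "qd": joint speeds; "joint_efforts": joint torques, N m; "tool_pos": TCP position; "tcp_rot": TCP orientation; "ft_force": force on the tool from outside, world axes, zero at the start; "wrist_torque": the same for the moment, N m; "finger_gap": finger opening in mm; "grip_force": force on a finger pad.
Only numpy, scipy, OpenCV 4.12 (cv2) and the standard library are available. Lean on these libraries where they do the work, as an engineer would, in place of code of your own. Each camera call takes 0.05 s, during which the arm holds its last target. There are 200 camera calls.

## Working session

There is one attempt and no reset: what is moved stays moved. The work goes in short steps, Python scripts to look and compute and a tool call to move; the robot and the scene stay as the last step left them, time stands still between calls to the robot, and variables do not carry over. Pictures are saved under pics/ and viewed, at most 10 in all, crops included, and the job is handed in when it is done.

Besides the shell and the picture viewer there is one more tool, called after ">>>" as name(argument=value, ...) on one line, values as JSON. apply_moves: Moves the arm, as the interface text tells. Its arguments: {"type":"object","properties":{"angular":{"type":"array"},"travel":{"type":"array"},"jaw":{"type":"array"},"force":{"type":"number"}},"required":["angular","travel","jaw"]}

```bash
ls; mkdir -p pics; python3 - <<'E'
from bench import r
import cv2,numpy as np,pickle
s=r.sense();print({k:s[k] for k in('time','tool_pos','tcp_rot','finger_gap')})
d={}
for n in("scene","top"):
    d[n]=r.snapshot(n);cv2.imwrite(f"pics/{n}0.png",d[n]["color"][:,:,::-1])
    print(n,d[n]["fx"],d[n]["cx"],d[n]["cy"],np.round(d[n]["R"],3).tolist(),np.round(d[n]["t"],1))
pickle.dump(d,open("d0.pkl","wb"))
E
```

```text
pics
{'time': 0.0, 'tool_pos': array([246.99980161, 546.25033574, 255.24195662]), 'tcp_rot': array([-1.79894633e+02, -9.37056704e-03,  1.55662036e+02]), 'finger_gap': 85.51613047555276}
scene 395.7798250610423 278.05754501241523 206.24742401318858 [[-0.86, -0.51, -0.019], [-0.388, 0.677, -0.625], [0.332, -0.53, -0.78]] [422.2 341.4 831.6]
top 419.17772116005597 276.9846230275951 210.21443429597952 [[-0.0, -0.999, 0.033], [-0.987, -0.005, -0.161], [0.161, -0.033, -0.986]] [ -77.8  564.8 1048.9]
```

View pics/scene0.png

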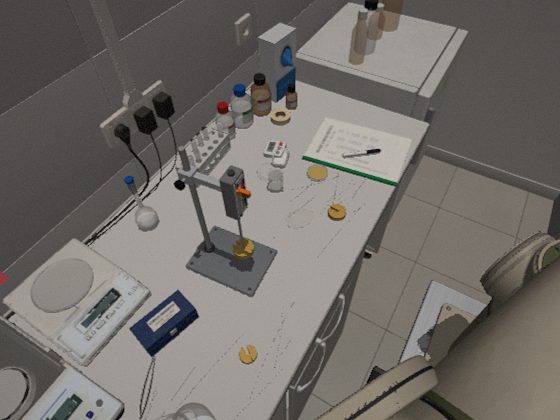

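View pics/top0.png

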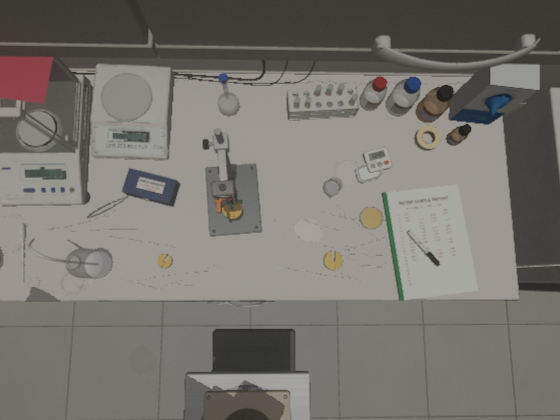

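The large mass is at about (334,261) in the top view, to the robot's right. The small one is at (165,261). The tester base spans roughly (206–261, 164–236), and the orange rider is at (219,205).

```bash
cat > h.py <<'E'
import numpy as np,cv2
def K(c):return np.array([[c["fx"],0,c["cx"]],[0,c["fy"],c["cy"]],[0,0,1.]])
def proj(c,X):
    p=np.atleast_2d(X)@np.array(c["R"]).T+np.array(c["t"]);q=p@K(c).T;return q[:,:2]/q[:,2:]
def back(c,uv,z):
    R=np.array(c["R"]);t=np.array(c["t"]);o=-R.T@t
    d=np.c_[np.atleast_2d(uv),np.ones(len(np.atleast_2d(uv)))]@np.linalg.inv(K(c)).T@R
    return o+d*((z-o[2])/d[:,2])[:,None]
def wristcam(w,s):
    from scipy.spatial.transform import Rotation as Ro
    T=np.eye(4);T[:3,:3]=Ro.from_euler('xyz',s["tcp_rot"],degrees=True).as_matrix();T[:3,3]=s["tool_pos"]
    M=T@np.array(w["mount"]);w=dict(w);w["R"]=M[:3,:3].T;w["t"]=-M[:3,:3].T@M[:3,3];return w
E
python3 - <<'E'
import pickle;from h import *
d=pickle.load(open("d0.pkl","rb"));c=d["top"];im=c["color"]
hsv=cv2.cvtColor(im,cv2.COLOR_RGB2HSV)
m=cv2.inRange(hsv,(12,110,60),(35,255,255))
n,l,st,ce=cv2.connectedComponentsWithStats(m)
for i in range(1,n):
    if st[i,4]>40:print(st[i],ce[i],back(c,ce[i],14).round(1))
# base plate
g=cv2.inRange(hsv[150:250,195:275],(0,0,50),(179,70,125))
cs,_=cv2.findContours(g,0,2);k=max(cs,key=cv2.contourArea);rc=cv2.minAreaRect(k);print(rc)
b=cv2.boxPoints(rc)+[195,150];print(b,back(c,b,14).round(1))
a=cv2.resize(im[155:245,195:275],None,fx=5,fy=5,interpolation=2)
b2=cv2.resize(im[240:280,314:354],None,fx=8,fy=8,interpolation=2)
s=d["scene"]["color"];e=cv2.resize(s[160:300,180:285],None,fx=3.2,fy=3.2,interpolation=2)
o=np.zeros((460,800,3),np.uint8);o[:450,:400]=a;o[:448,410:746]=e
cv2.imwrite("pics/c1.png",o[:,:,::-1])
E
```

```text
[215 198  11  14  64] [218.71875  204.015625] [[586.5  79.3  14. ]]
[229 209  13  10  84] [234.5952381  213.35714286] [[561.3  36.3  14. ]]
[324 252  18  17 198] [332.73232323 260.85353535] [[ 435.  -225.5   14. ]]
[158 254  14  13 111] [164.05405405 261.05405405] [[433.9 218.5  14. ]]
((36.95517349243164, 41.96207046508789), (84.78944396972656, 52.06951904296875), 85.2363510131836)
[[202.48964977 151.87586212]
 [254.37930679 147.55171967]
 [261.42070007 232.04827881]
 [209.53104019 236.37242126]] [[731.3 126.8  14. ]
 [745.2 -15.1  14. ]
 [511.2 -35.9  14. ]
 [499.2 101.6  14. ]]
```

View pics/c1.png

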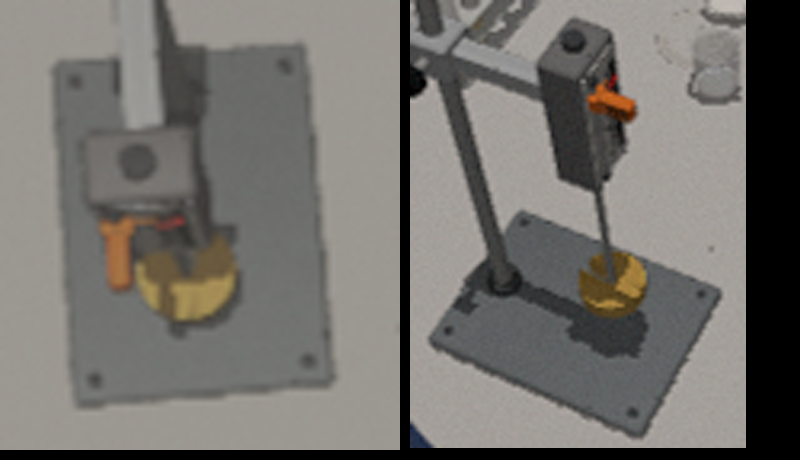

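The crop shows the fin, the pointer and the base corners clearly, but the first mass's slot is hidden by shadow. I'll fit the tester pose, check the wrist camera mount, and start moving.

```bash
python3 - <<'E'
import pickle;from h import *
from bench import r
d=pickle.load(open("d0.pkl","rb"));c=d["top"]
uv=np.array([(55,62),(303,43),(332,383),(77,405)])/5+[195,155]-0.4
P=back(c,uv,14)[:,:2]
# model corners: (135,70),(135,-70),(-55,-70),(-55,70)
M=np.array([(135,70),(135,-70),(-55,-70),(-55,70)],float)
cm=M.mean(0);H=(P-P.mean(0)).T@(M-cm);U,S,V=np.linalg.svd(H);R=U@V
t=P.mean(0)-R@cm;print("tester",t,np.degrees(np.arctan2(R[1,0],R[0,0])),(M@R.T+t-P).round(1).tolist())
uvs=np.array([(520,212),(722,290),(640,437),(430,340)],float);uvs=(uvs-[410,0])/3.2+[180,160]-.4
P=back(d["scene"],uvs,14)[:,:2];print("scene corners",P.round(1).tolist())
# mass enclosing circle + slot
im=c["color"];m=cv2.inRange(cv2.cvtColor(im,cv2.COLOR_RGB2HSV),(10,70,60),(38,255,255))[245:278,318:350]
cs,_=cv2.findContours(m,0,2);k=max(cs,key=cv2.contourArea);(x,y),rad=cv2.minEnclosingCircle(k);print(x+318,y+245,rad,back(c,[x+318,y+245],14))
w=r.snapshot("wrist");print(w["fx"],w["cx"],w["cy"],np.round(w["mount"],3).tolist())
E
```

```text
tester [561.17017957  37.67384409] 5.132998507292212 [[0.6, 2.3], [1.2, -2.2], [-0.8, -2.2], [-1.1, 2.1]]
scene corners [[698.4, -13.7], [512.6, -32.2], [499.8, 107.0], [685.9, 120.5]]
332.75 260.0 9.41086483001709 [[ 437.29265243 -225.60542055   14.        ]]
321.9496616571635 290.41721788725795 205.07343016061958 [[-0.0, -0.963, -0.269, 67.279], [1.0, -0.0, -0.0, -2.101], [-0.0, -0.269, 0.963, -117.472], [0.0, 0.0, 0.0, 1.0]]
```

>>> apply_moves(angular=[[0,0,0],[0,0,0],[0,0,0],[0,0,0],[0,0,0],[0,0,0],[0,0,0],[0,0,0],[0,0,0],[0,0,0],[0,0,0],[0,0,0],[0,0,0],[0,0,0],[0,0,0],[0,0,0],[0,0,0],[0,0,0],[0,0,0],[0,0,0]], travel=[[0.2,-1,0],[0.2,-1,0],[0.2,-1,0],[0.2,-1,0],[0.2,-1,0],[0.2,-1,0],[0.2,-1,0],[0.2,-1,0],[0.2,-1,0],[0.2,-1,0],[0.2,-1,0],[0.2,-1,0],[0.2,-1,0],[0.2,-1,0],[0.2,-1,0],[0.2,-1,0],[0.2,-1,0],[0.2,-1,0],[0,-0.3,0],[0,0,0]], jaw=[1,1,1,1,1,1,1,1,1,1,1,1,1,1,1,1,1,1,1,1])

```text
time: 2.65
tool_pos: [390.9, -185.4, 255.9]
tcp_rot: [180.0, -0.1, 155.6]
ft_force: [0.8, 0.2, -0.0]
finger_gap: 85.5
grip_force: 0.0
```

```bash
python3 - <<'E'
from h import *
from bench import r
s=r.sense();print(np.round(s["joint_pos"],1));w=wristcam(r.snapshot("wrist"),s);im=w["color"]
print("pred",proj(w,[[437,-225,14]]))
hsv=cv2.cvtColor(im,cv2.COLOR_RGB2HSV);m=cv2.inRange(hsv,(12,110,60),(35,255,255))
n,l,st,ce=cv2.connectedComponentsWithStats(m)
for i in range(1,n):
    if st[i,4]>300:
        k=max(cv2.findContours((l==i).astype(np.uint8),0,2)[0],key=cv2.contourArea);(x,y),rad=cv2.minEnclosingCircle(k)
        # circle fit on world top plane
        p=back(w,k[:,0,:].astype(float),14)[:,:2].astype(np.float32);(X,Y),R=cv2.minEnclosingCircle(p.reshape(-1,1,2))
        # slot direction: inside-circle points not mask
        g=np.mgrid[-22:22.1:.5,-22:22.1:.5].reshape(2,-1).T;g=g[np.hypot(*g.T)<22]
        q=proj(w,np.c_[g+[X,Y],np.full(len(g),14)]).round().astype(int);q=q.clip(0,[559,419])
        v=g[(l[q[:,1],q[:,0]]!=i)];print(st[i],"centre",X,Y,R,"slot",len(v),v.mean(0) if len(v) else 0)
        if len(v):print(np.degrees(np.arctan2(*v.mean(0)[::-1])))
cv2.imwrite("pics/w1.png",im[:,:,::-1])
E
```

```text
[-32.2 -19.4 110.3   0.   89.1 -97.8]
pred [[277.69458693 225.77685272]]
[ 256  206   42   40 1135] centre 436.6397705078125 -226.85430908203125 24.809642791748047 slot 841 [ 9.27883472 -0.64030916]
-3.9475800785222663
[ 219  313   42   37 1154] centre 548.0831298828125 -331.4613952636719 27.637798309326172 slot 0 0
```

View pics/w1.png

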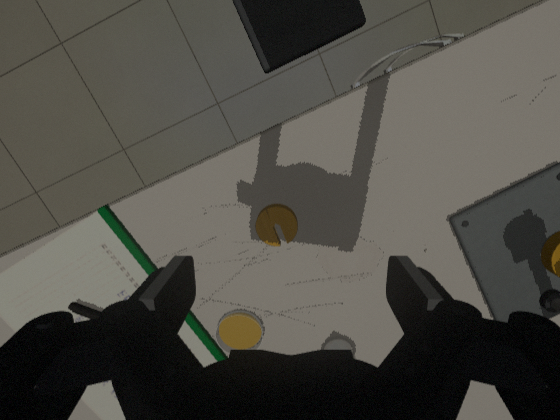

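The slotted mass is at (277,225): centre (436.6, −226.9), slot at about −4°. Next I'll look at the mass on the hanger.

>>> apply_moves(angular=[[0,0,1],[0,0,1],[0,0,1],[0,-1,0],[0,-1,0],[0,-1,0],[0,0,0],[0,0,0]], travel=[[0.2,0.8,-0.15],[0.2,0.8,-0.15],[0.2,0.8,-0.15],[0.2,0.8,-0.15],[0.2,0.8,-0.15],[0.2,0.8,-0.15],[0,0,0],[0,0,0]], jaw=[0.9,0.9,0.9,0.9,0.9,0.9,0.9,0.9])

```text
time: 3.7
tool_pos: [439.3, 7.3, 221.2]
tcp_rot: [179.9, 24.0, 179.7]
ft_force: [0.4, 0.8, -0.5]
finger_gap: 76.7
grip_force: 0.0
```

```bash
python3 - <<'E'
from h import *
import pickle
from bench import r
s=r.sense();print(np.round(s["joint_pos"],1),s["tool_pos"].round(1),s["tcp_rot"].round(1));w=wristcam(r.snapshot("wrist"),s);im=w["color"]
pickle.dump(w,open("w2.pkl","wb"))
p=proj(w,[[561.2,37.7,89],[561.2,37.7,75]]);print("pred",p)
x,y=p[0].astype(int);x0=max(x-70,0);y0=max(y-60,0)
o=np.zeros((420,800,3),np.uint8);o[:,:350]=cv2.resize(im,(350,262))[0:0] if 0 else 0
a=cv2.resize(im[y0:y0+100,x0:x0+140],None,fx=3.4,fy=3.4,interpolation=2);print(x0,y0)
o[:262,:320]=cv2.resize(im,(320,262));o[:a.shape[0],322:322+a.shape[1]]=a[:420]
cv2.imwrite("pics/w2.png",o[:,:,::-1])
E
```

```text
[ -8.4 -44.3 133.2   3.7  67.4 -98.9] [439.3   7.3 221.2] [179.9  24.  179.7]
pred [[324.48607047 250.01907447]
 [323.3209366  239.57911936]]
254 190
```

View pics/w2.png

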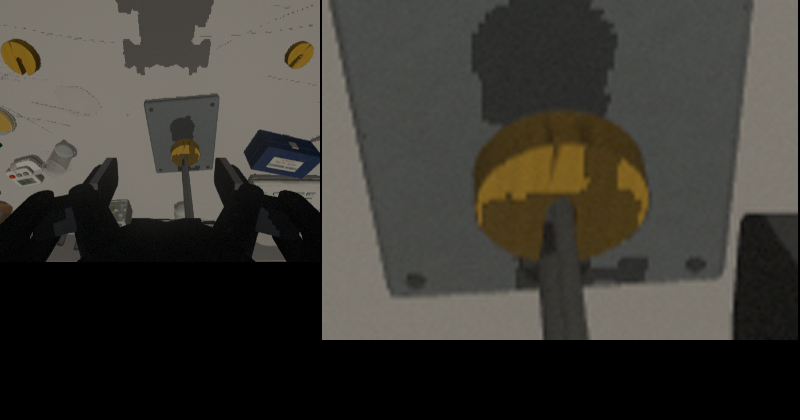

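```bash
python3 - <<'E'
from h import *
import pickle
w=pickle.load(open("w2.pkl","rb"));im=w["color"]
def rect(z,c=(561.2,37.7),S=40,k=9):
    u,v=np.meshgrid(np.arange(2*S*k),np.arange(2*S*k))
    X=c[0]+S-v/k;Y=c[1]+S-u/k   # up = +x, left = +y
    q=proj(w,np.c_[X.ravel(),Y.ravel(),np.full(X.size,z)]).astype(np.float32).reshape(2*S*k,2*S*k,2)
    o=cv2.remap(im,q,None,2);return o
o=rect(89,S=32,k=8).copy()
o=cv2.convertScaleAbs(o,alpha=1.7)
cv2.circle(o,(256,256),200,(0,255,0),1);cv2.drawMarker(o,(256,256),(0,0,255),0,12)
cv2.imwrite("pics/w3.png",o[:,:,::-1])
E
```

```text
(no output)
```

View pics/w3.png

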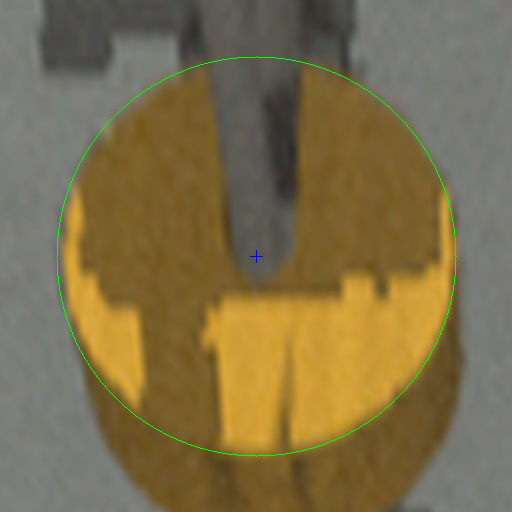

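Rectified view: the disc centre is at about (260,260), so the axis is at about (560.8, 37.2). The slot runs along +x at about −1.5°.

Plan:
- **Grip:** hold the mass with the tool tilted 40° below horizontal, heading 38° clockwise of its slot.
- **Placement:** turn +88°, so the slot points to about 84°.
- **Approach:** come onto the stem from the −y side.

>>> apply_moves(angular=[[0,0,-1],[0,0,-1],[0,0,-1],[0,0,-1],[0,0,-1],[0,0,-0.2],[-0.544,-0.604,0],[-0.544,-0.604,0],[-0.544,-0.604,0],[-0.544,-0.604,0],[0,0,0],[0,0,0]], travel=[[0,-0.8,0],[0,-0.8,0],[0,-0.8,0],[0,-0.8,0],[0,-0.8,0],[0,-0.8,0],[-0.06,-0.226,-0.63],[-0.06,-0.226,-0.63],[-0.06,-0.226,-0.63],[-0.06,-0.226,-0.63],[0,0,0],[0,0,0]], jaw=[0.75,0.75,0.75,0.75,0.75,0.75,0.75,0.75,0.75,0.75,0.75,0.75])

```text
time: 5.25
tool_pos: [477.4, -232.8, 135.1]
tcp_rot: [-178.4, 47.0, 137.9]
ft_force: [-0.1, -0.2, 0.6]
finger_gap: 64.0
grip_force: 0.0
```

```bash
cat >> h.py <<'E'
def tool(s):
    from scipy.spatial.transform import Rotation as Ro
    t=Ro.from_euler('xyz',s["tcp_rot"],degrees=True).as_matrix()
    z=t[:,2];return "head %.1f below %.1f yz %.3f"%(np.degrees(np.arctan2(z[1],z[0])),np.degrees(np.arcsin(-z[2])),t[2,1])
E
python3 - <<'E'
from h import *
from bench import r
s=r.sense();print(np.round(s["joint_pos"],1),s["tool_pos"].round(1),tool(s),s["finger_gap"])
E
```

```text
[-20.8 -30.2 142.9 -38.2  28.1 -40.2] [ 477.4 -232.8  135.1] head -44.3 below 43.0 yz -0.019 64.04874957578333
```

The elbow is at its fold limit with that heading. I'll mirror the grasp: heading 45° to the left of the slot at the pick, then placing from the left with the slot at about −82°.

>>> apply_moves(angular=[[0,0,0.97],[0,0,0.97],[0,0,0.97],[0,0,0.97],[0,0,0.97],[0,0,0.97],[0,0,0.97],[0,0,0.97],[0,0,0.97],[0,0,0.97],[0,0,0.97],[0,0,0],[0,0,0]], travel=[[0,0,0],[0,0,0],[0,0,0],[0,0,0],[0,0,0],[-0.2,0,0],[-0.2,0,0],[-0.2,0,0],[-0.2,0,-0.2],[-0.2,0,-0.2],[-0.185,0,-0.2],[0,0,0],[0,0,0]], jaw=[0.75,0.75,0.75,0.75,0.75,0.75,0.75,0.75,0.75,0.75,0.75,0.75,0.75])

```text
time: 6.88
tool_pos: [477.6, -128.2, 158.8]
tcp_rot: [-175.3, 34.8, -165.8]
ft_force: [0.2, -0.7, -0.9]
finger_gap: 63.8
grip_force: 0.0
```

```bash
python3 - <<'E'
from h import *
from bench import r
s=r.sense();print(np.round(s["joint_pos"],1),s["tool_pos"].round(1),tool(s),s["finger_gap"])
E
```

```text
[ -36.8  -34.5  137.6   29.1   53.4 -152.3] [ 477.6 -128.2  158.8] head 6.0 below 54.9 yz -0.068 63.79589149736084
```

```bash
cat > kin.py <<'E'
import numpy as np
from scipy.spatial.transform import Rotation as Ro
from scipy.optimize import least_squares
LO=np.array([-169.43,-51.17,1.28,-76.62,0,-152.29]);HI=np.array([169.43,129.36,143.12,256.62,156.53,152.29])
def fk(q,p):
    a1,b,d1,L2,a3,L3,y4,L6,x6=p[:9]
    R=Ro.from_euler('z',q[0],degrees=True);o=R.apply([a1,0,d1])
    R=R*Ro.from_euler('y',q[1],degrees=True);o=o+R.apply([0,b,L2])
    R=R*Ro.from_euler('y',q[2],degrees=True);o=o+R.apply([a3,0,L3])
    R=R*Ro.from_euler('z',S4*q[3],degrees=True)*Ro.from_euler('y',q[4],degrees=True);o=o+R.apply([x6,y4,L6])
    R=R*Ro.from_euler('z',q[5]+C6,degrees=True)
    return o,R
S4=1;C6=90
D=[([60.768,7.471,85.268,0,87.261,-4.893],(247.263,546.687,256.292),(180,0,155.66)),
([-32.2,-19.4,110.3,0,89.1,-97.8],(390.9,-185.4,255.9),(180,-.1,155.6)),
([-8.4,-44.3,133.2,3.7,67.4,-98.9],(439.3,7.3,221.2),(179.9,24,179.7)),
([-20.8,-30.2,142.9,-38.2,28.1,-40.2],(477.4,-232.8,135.1),(-178.4,47,137.9)),
([-36.8,-34.5,137.6,29.1,53.4,-152.3],(477.6,-128.2,158.8),(-175.3,34.8,-165.8))]
def fit():
    p0=np.array([0,0,300,350,0,350,50,250,0.])
    f=lambda p:np.r_[np.concatenate([fk(q,p)[0]-x for q,x,e in D]),(p-p0)*.005]
    s=least_squares(f,p0);return s.x,s.fun[:15].reshape(-1,3)
P=None
def target(pos,head,below,flip=0):
    # tool z at heading/below; unflipped: camera (tool x) below
    R=Ro.from_euler('z',head,degrees=True)*Ro.from_euler('y',90+below,degrees=True)
    z=Ro.from_euler('z',head,degrees=True).apply([np.cos(np.radians(below)),0,-np.sin(np.radians(below))])
    u=Ro.from_euler('z',head,degrees=True).apply([np.sin(np.radians(below)),0,np.cos(np.radians(below))])
    x=(u if flip else -u);return np.array(pos,float),Ro.from_matrix(np.c_[x,np.cross(z,x),z])
def ik(pos,R,p):
    best=None
    for q4 in(-40,0,60,150):
     for q6 in(-100,0,100):
      for q1 in (-30,0,30):
        f=lambda q:np.r_[(fk(q,p)[0]-pos)/10,(fk(q,p)[1]*R.inv()).as_rotvec()*10]
        s=least_squares(f,np.clip([q1,0,110,q4,50,q6],LO+1,HI-1),bounds=(LO,HI),max_nfev=60)
        m=np.min(np.minimum(s.x-LO,HI-s.x));k=(s.cost>1e-3,s.cost if s.cost>1e-3 else -m)
        if best is None or k<best[0]:best=(k,s.x)
        if s.cost<1e-6 and m>8:return best
    return best
E
python3 - <<'E'
import kin,itertools;from kin import *
for kin.S4,kin.C6 in itertools.product((1,-1),(90,)):
    p,res=kin.fit();print(kin.S4,p.round(1),np.abs(res).max(),[np.degrees((kin.fk(q,p)[1]*Ro.from_euler('xyz',e,degrees=True).inv()).magnitude()).round(1) for q,x,e in kin.D])
E
```

```text
1 [-1.000e+00  5.090e+01  3.192e+02  3.690e+02  6.220e+01  5.539e+02
  2.000e-01  3.402e+02 -4.000e-01] 0.3893729907950103 [np.float64(0.0), np.float64(0.1), np.float64(0.1), np.float64(0.0), np.float64(0.1)]
-1 [ 232.8   20.8 -446.5  122.8 -433.6  212.8   43.7 -143.9  -90.7] 68.53706732954845 [np.float64(0.0), np.float64(0.1), np.float64(7.4), np.float64(76.4), np.float64(58.2)]
```

```bash
cat > ev.py <<'E'
import sys
import kin;from kin import *
p,_=fit();np.save("p.npy",p)
A=np.array([560.8,37.2])
def h(a):return np.array([np.cos(np.radians(a)),np.sin(np.radians(a))])
def test(xy,head,al,z,flip):
    k,q=ik(*target(np.r_[np.array(xy)-9*h(head),z],head,al,flip),p);return k,q
print("PLACE")
for al in(36,42):
  for flip in(0,1):
    for hd in (-125,-80,-40,-35,35,45,80,125):
      k,q=test(A,hd,al,112,flip)
      if not k[0]:print(al,flip,hd,"margin %.0f"%-k[1],q.round(0))
print("PICK")
for al in(36,42,48):
  for flip in(0,1):
    for hd in (-49,-44,-4,36,41):
      k,q=test((436.8,-226.9),hd,al,30,flip)
      if not k[0]:print(al,flip,hd,"margin %.0f"%-k[1],q.round(0))
E
timeout 500 python3 ev.py
```

```text
PLACE
36 0 -125 margin 44 [ 17.  48.  62. -33. 113.  51.]
36 0 -80 margin 26 [ 27.  25.  96. -51.  84.  35.]
36 0 -40 margin 7 [ 25.  -1. 127. -69.  52.  21.]
36 0 -35 margin 5 [ 24.  -5. 131. -72.  47.  18.]
36 0 80 margin 10 [-31.  21. 102.  49.  85. 142.]
36 0 125 margin 26 [-19.  45.  68.  31. 112. 126.]
36 1 -125 margin 23 [  17.   48.   62.  -33.  113. -129.]
36 1 -80 margin 7 [  27.   25.   96.  -51.   84. -145.]
36 1 35 margin 7 [-29. -11. 136.  69.  51. -19.]
36 1 45 margin 14 [-32.  -3. 129.  65.  60. -25.]
36 1 80 margin 41 [-31.  21. 102.  49.  85. -38.]
36 1 125 margin 44 [-19.  45.  68.  31. 112. -54.]
42 0 -125 margin 47 [ 16.  43.  67. -30. 108.  51.]
42 0 -80 margin 30 [ 25.  22.  97. -47.  81.  31.]
42 0 -40 margin 17 [ 23.  -4. 126. -60.  50.  10.]
42 0 -35 margin 14 [ 21.  -7. 129. -61.  45.   6.]
42 0 80 margin 6 [-28.  17. 103.  45.  82. 146.]
42 0 125 margin 26 [-18.  40.  71.  28. 108. 126.]
42 1 -125 margin 23 [  16.   43.   67.  -30.  108. -129.]
42 1 -80 margin 3 [  25.   22.   97.  -47.   81. -149.]
42 1 35 margin 9 [-26. -13. 134.  59.  49.  -8.]
42 1 45 margin 16 [-29.  -5. 128.  57.  58. -16.]
42 1 80 margin 40 [-28.  17. 103.  45.  82. -34.]
42 1 125 margin 49 [-18.  40.  71.  28. 108. -54.]
PICK
36 0 36 margin 18 [-69.  16. 120.  55.  74. 134.]
36 0 41 margin 19 [-68.  19. 116.  52.  77. 133.]
36 1 36 margin 23 [-69.  16. 120.  55.  74. -46.]
36 1 41 margin 27 [-68.  19. 116.  52.  77. -47.]
42 0 36 margin 13 [-66.  12. 121.  51.  70. 140.]
42 0 41 margin 14 [-65.  15. 117.  48.  73. 138.]
42 1 36 margin 22 [-66.  12. 121.  51.  70. -40.]
42 1 41 margin 26 [-65.  15. 117.  48.  73. -42.]
48 0 36 margin 6 [-63.   8. 122.  46.  67. 146.]
48 0 41 margin 9 [-62.  11. 118.  44.  69. 144.]
48 1 36 margin 21 [-63.   8. 122.  46.  67. -34.]
48 1 41 margin 25 [-62.  11. 118.  44.  69. -36.]
```

Unflipped works (camera underneath, clear of the housing): pick at heading 41 with j6 about 138, place at heading about −37. The tool first has to spin −325° while pointing down. I'll simulate the rows.

```bash
cat > sim.py <<'E'
import kin;from kin import *
p=np.load("p.npy")
VM=.7*np.array([136.94,136.94,159.86,180,180,180])/8
def local(q,pos,R):
    f=lambda x:np.r_[(fk(x,p)[0]-pos)/10,(fk(x,p)[1]*R.inv()).as_rotvec()*10]
    s=least_squares(f,np.clip(q,LO+.01,HI-.01),bounds=(LO,HI),max_nfev=80);return s.x,s.cost
def run(q,rows,say=1):
    "rows: list of (n, d_xyz mm total, axis-angle deg vector total)"
    o,R=fk(q,p);out=[]
    for n,d,a in rows:
        for _ in range(n):
            o=o+np.array(d,float)/n;R=Ro.from_rotvec(np.array(a,float)/n,degrees=True)*R
            q2,c=local(q,o,R);v=np.abs(q2-q)/VM
            if c>1e-3 or v.max()>1:print("  BAD cost %.3g v %.2f"%(c,v.max()),q2.round(0))
            q=q2
        if say:print(n,"travel",(np.array(d)/n/40).round(3),"ang",(np.array(a)/n/8).round(3),"->",o.round(1),q.round(0))
    return q
def between(R0,pos0,tgt,n):
    pos,R=tgt;return (n,pos-pos0,(R*R0.inv()).as_rotvec(degrees=True))
def chain(q,wps):
    "wps: (pos,head,below,n)"
    for pos,h,b,n in wps:
        o,R=fk(q,p);q=run(q,[between(R,o,target(pos,h,b),n)])
    return q
E
cat > s1.py <<'E'
from sim import *
from bench import r
q=np.array(r.sense()["joint_pos"])
q=chain(q,[((450,-200,200),6,89.9,5)])
q=run(q,[(38,(0,0,0),(0,0,-304))])   # -> heading -298 = 62
q=chain(q,[((430,-232.8,110),41,40,9)])
q=chain(q,[((430,-232.8,26),41,40,5)])
print("carry")
q=chain(q,[((430,-232.8,150),41,40,4),((500,-100,170),15,40,4),((530,60,150),-10,40,5),((547,92,140),-37,40,4)])
E
python3 s1.py
```

```text
5 travel [-0.138 -0.359  0.205] ang [-0.039  0.874 -0.163] -> [ 450. -200.  200.] [ -30.   -8.  106.    0.   81. -126.]
  BAD cost 0.0256 v 0.40 [-31.  -8. 106.   1.  81. 152.]
  BAD cost 0.815 v 0.25 [-33.  -8. 107.   5.  81. 152.]
  BAD cost 2.69 v 0.25 [-36.  -9. 108.   9.  81. 152.]
  BAD cost 5.6 v 0.26 [-39. -11. 110.  13.  80. 152.]
38 travel [0. 0. 0.] ang [ 0.  0. -1.] -> [ 450. -200.  200.] [-39. -11. 110.  13.  80. 152.]
9 travel [-0.047 -0.08  -0.247] ang [ 0.513 -0.213 -0.428] -> [ 430.  -232.8  110. ] [-66.   6. 118.  48.  80. 144.]
5 travel [-0.   -0.   -0.42] ang [0. 0. 0.] -> [ 430.  -232.8   26. ] [-66.  17. 117.  50.  74. 136.]
carry
4 travel [ 0.    -0.     0.775] ang [ 0. -0. -0.] -> [ 430.  -232.8  150. ] [-66.   1. 117.  47.  84. 148.]
  BAD cost 0.0196 v 0.67 [-64.  -7. 125.  52.  78. 152.]
  BAD cost 0.555 v 0.57 [-61. -14. 133.  58.  73. 152.]
  BAD cost 1.85 v 0.52 [-58. -20. 140.  65.  68. 152.]
  BAD cost 4.01 v 0.41 [-54. -22. 143.  72.  64. 152.]
4 travel [0.437 0.83  0.125] ang [ 0.    -0.    -0.813] -> [ 500. -100.  170.] [-54. -22. 143.  72.  64. 152.]
  BAD cost 1.43 v 0.28 [-50. -20. 143.  74.  64. 152.]
  BAD cost 5.5 v 0.32 [-46. -18. 143.  77.  63. 152.]
  BAD cost 11.8 v 0.36 [-42. -16. 143.  81.  61. 152.]
  BAD cost 20 v 0.42 [-37. -13. 143.  85.  58. 152.]
  BAD cost 29.3 v 0.51 [-31. -11. 143.  91.  54. 152.]
5 travel [ 0.142  0.817 -0.075] ang [ 0.068  0.321 -0.849] -> [530.  60. 150.] [-31. -11. 143.  91.  54. 152.]
  BAD cost 3.86 v 0.28 [-28. -10. 143.  96.  52. 152.]
  BAD cost 15.1 v 0.36 [-24.  -9. 143. 101.  48. 152.]
  BAD cost 2.54 v 9.85 [ 23. -13. 143. 257.  36.  41.]
  BAD cost 8.86 v 0.52 [ 28.  -8. 141. 257.  43.  49.]
4 travel [-0.042  0.256  0.022] ang [-0.219  0.601 -1.944] -> [547.  92. 140.] [ 28.  -8. 141. 257.  43.  49.]
```

```bash
cat > s2.py <<'E'
import sim;from sim import *
from bench import r
def chain(q,wps,flip=1):
    for pos,h,b,n in wps:
        o,R=fk(q,p);q=run(q,[between(R,o,target(pos,h,b,flip),n)])
    return q
def tcp(ax,z,hd,k=11.5):
    a=np.radians(hd);return (ax[0]-k*np.cos(a),ax[1]-k*np.sin(a),z)
if __name__=="__main__":
    q=np.array(r.sense()["joint_pos"]);M=(436.8,-226.9);A=np.array([560.8,37.2]);B=32
    q=chain(q,[((450,-200,200),6,89.9,5)],0)
    q=run(q,[(15,(0,0,0),(0,0,-120))])
    q=chain(q,[(tcp(M,110,41),41,B,10),(tcp(M,24,41),41,B,6)])
    print("carry")
    q=chain(q,[(tcp(M,130,41),41,B,4),((540,-200,150),80,B,7),((600,-130,150),120,B,6)])
    d=np.array([np.cos(np.radians(82)),np.sin(np.radians(82))])
    q=chain(q,[(tcp(A-60*d,120,127),127,B,4),(tcp(A,120,127),127,B,4),(tcp(A,90,127),127,B,4)])
E
python3 s2.py
```

```text
5 travel [-0.138 -0.359  0.205] ang [-0.039  0.874 -0.163] -> [ 450. -200.  200.] [ -30.   -8.  106.    0.   81. -126.]
15 travel [0. 0. 0.] ang [ 0.  0. -1.] -> [ 450. -200.  200.] [-30.  -7. 106.  -0.  81.  -6.]
10 travel [-0.055 -0.086 -0.225] ang [ 0.588 -0.435 -0.285] -> [ 428.1 -234.4  110. ] [-70.  11. 117.  53.  85. -42.]
6 travel [ 0.    -0.    -0.358] ang [ 0. -0.  0.] -> [ 428.1 -234.4   24. ] [-70.  23. 115.  54.  79. -50.]
carry
4 travel [0.    0.    0.663] ang [0. 0. 0.] -> [ 428.1 -234.4  130. ] [-70.   9. 117.  53.  86. -40.]
7 travel [0.4   0.123 0.071] ang [ 0.    -0.     0.696] -> [ 540. -200.  150.] [-49.  35.  80.  43. 105. -43.]
6 travel [ 0.25   0.292 -0.   ] ang [0.    0.    0.833] -> [ 600. -130.  150.] [-31.  57.  46.  31. 127. -53.]
4 travel [-0.254  0.616 -0.188] ang [ 0.    -0.     0.219] -> [559.4 -31.4 120. ] [-23.  50.  61.  29. 120. -58.]
4 travel [0.052 0.371 0.   ] ang [-0. -0. -0.] -> [567.7  28.  120. ] [-19.  48.  63.  32. 117. -54.]
4 travel [-0.     0.    -0.187] ang [-0. -0. -0.] -> [567.7  28.   90. ] [-19.  51.  63.  32. 115. -56.]
```

>>> apply_moves(angular=[[-0.04,0.874,-0.163],[-0.04,0.874,-0.163],[-0.04,0.874,-0.163],[-0.04,0.874,-0.163],[-0.04,0.874,-0.163],[0,0,-1],[0,0,-1],[0,0,-1],[0,0,-1],[0,0,-1],[0,0,-1],[0,0,-1],[0,0,-1],[0,0,-1],[0,0,-1],[0,0,-1],[0,0,-1],[0,0,-1],[0,0,-1],[0,0,-1]], travel=[[-0.138,-0.359,0.205],[-0.138,-0.359,0.205],[-0.138,-0.359,0.205],[-0.138,-0.359,0.205],[-0.138,-0.359,0.205],[0,0,0],[0,0,0],[0,0,0],[0,0,0],[0,0,0],[0,0,0],[0,0,0],[0,0,0],[0,0,0],[0,0,0],[0,0,0],[0,0,0],[0,0,0],[0,0,0],[0,0,0]], jaw=[0.75,0.75,0.75,0.75,0.75,0.75,0.75,0.75,0.75,0.75,0.75,0.75,0.75,0.75,0.75,0.75,0.75,0.75,0.75,0.75])

```text
time: 9.38
tool_pos: [449.1, -199.9, 198.0]
tcp_rot: [180.0, -0.2, 65.9]
ft_force: [-0.5, -0.5, -0.5]
finger_gap: 63.9
grip_force: 0.0
```

>>> apply_moves(angular=[[0.588,-0.435,-0.285],[0.588,-0.435,-0.285],[0.588,-0.435,-0.285],[0.588,-0.435,-0.285],[0.588,-0.435,-0.285],[0.588,-0.435,-0.285],[0.588,-0.435,-0.285],[0.588,-0.435,-0.285],[0.588,-0.435,-0.285],[0.588,-0.435,-0.285],[0,0,0],[0,0,0]], travel=[[-0.055,-0.086,-0.225],[-0.055,-0.086,-0.225],[-0.055,-0.086,-0.225],[-0.055,-0.086,-0.225],[-0.055,-0.086,-0.225],[-0.055,-0.086,-0.225],[-0.055,-0.086,-0.225],[-0.055,-0.086,-0.225],[-0.055,-0.086,-0.225],[-0.055,-0.086,-0.225],[0,0,0],[0,0,0]], jaw=[0.75,0.75,0.75,0.75,0.75,0.75,0.75,0.75,0.75,0.75,0.75,0.75])

```text
time: 10.88
tool_pos: [427.3, -234.8, 108.7]
tcp_rot: [179.6, -58.1, 41.3]
ft_force: [0.3, 0.2, 1.1]
finger_gap: 64.0
grip_force: 0.0
```

```bash
cat > look.py <<'E'
from h import *
from bench import r
def fitdisc(w,z,xy,name=None,S=40,k=6):
    im=w["color"];n=2*S*k
    u,v=np.meshgrid(np.arange(n),np.arange(n));X=xy[0]+S-v/k;Y=xy[1]+S-u/k
    q=proj(w,np.c_[X.ravel(),Y.ravel(),np.full(X.size,z)]).astype(np.float32).reshape(n,n,2)
    o=cv2.remap(im,q,None,2)
    if name:
        b=cv2.convertScaleAbs(o,alpha=1.6);cv2.circle(b,(n//2,n//2),25*k,(0,255,0),1);cv2.imwrite(name,b[:,:,::-1])
    return o
E
python3 - <<'E'
from look import *
s=r.sense();print(np.round(s["joint_pos"],1),s["tool_pos"].round(1),tool(s),s["finger_gap"])
w=wristcam(r.snapshot("wrist"),s);o=fitdisc(w,14,(436.8,-226.9),"pics/w4.png")
print(proj(w,[[436.8,-226.9,14]]))
m=cv2.inRange(cv2.cvtColor(o,cv2.COLOR_RGB2HSV),(12,110,50),(35,255,255));ys,xs=np.nonzero(m)
print(xs.min(),xs.max(),ys.min(),ys.max())
E
```

```text
[-69.9  11.5 116.8  52.8  84.8 -42.8] [ 427.3 -234.8  108.7] head 40.9 below 31.9 yz 0.003 64.04872268305174
[[287.68531831 339.07103256]]
95 374 94 362
```

View pics/w4.png

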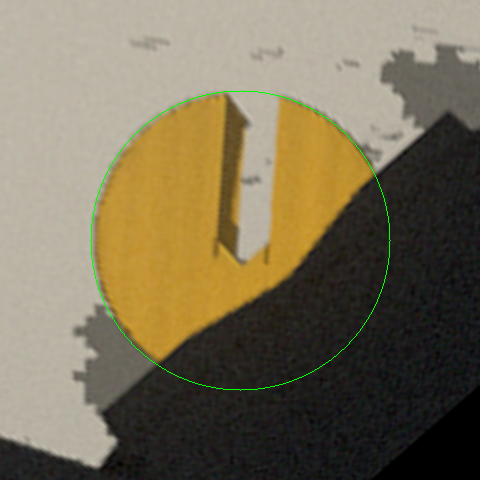

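Close view: the disc is centred on the green circle and the slot runs from (242,250) to (252,94), so −3.7°. Descending and gripping.

>>> apply_moves(angular=[[0,0,0],[0,0,0],[0,0,0],[0,0,0],[0,0,0],[0,0,0],[0,0,0],[0,0,0]], travel=[[0.02,0.01,-0.4],[0,0,-0.4],[0,0,-0.4],[0,0,-0.4],[0,0,-0.3],[0,0,-0.2],[0,0,0],[0,0,0]], jaw=[0.75,0.75,0.75,0.75,0.75,0.75,0.75,0.75])

```text
time: 11.92
tool_pos: [428.2, -233.8, 24.6]
tcp_rot: [179.8, -58.2, 41.2]
ft_force: [0.6, -0.1, 0.2]
finger_gap: 63.9
grip_force: 0.0
```

>>> apply_moves(angular=[[0,0,0],[0,0,0],[0,0,0],[0,0,0],[0,0,0],[0,0,0]], travel=[[0,0,0],[0,0,0],[0,0,0],[0,0,0],[0,0,0],[0,0,0]], jaw=[0.65,0.5,0.5,0.5,0.5,0.5], force=40)

```text
time: 12.68
tool_pos: [428.2, -233.9, 24.8]
tcp_rot: [179.8, -58.2, 41.2]
ft_force: [-3.4, -0.6, 5.8]
finger_gap: 47.4
grip_force: 40.8
```

```bash
python3 - <<'E'
from look import *
s=r.sense();print(s["ft_force"],s["wrist_torque"])
w=wristcam(r.snapshot("wrist"),s)
o=fitdisc(w,14,(436.8,-226.9));im=w["color"]
a=np.zeros((420,800,3),np.uint8);a[:,:400]=cv2.convertScaleAbs(cv2.resize(o,(420,420))[:,:400],alpha=1.6)
x,y=proj(w,[[436.8,-226.9,14]])[0].astype(int);c=im[max(y-80,0):y+80,x-76:x+76];print(x,y,c.shape)
c=cv2.resize(c,None,fx=2.6,fy=2.6,interpolation=2);a[:min(420,c.shape[0]),402:402+c.shape[1]]=cv2.convertScaleAbs(c[:420,:398],alpha=1.6)
cv2.imwrite("pics/w5.png",a[:,:,::-1])
E
```

```text
[-3.44713223 -0.62675302  5.84917572] [ 0.19818947 -0.05655624  0.25760287]
287 274 (160, 152, 3)
```

View pics/w5.png

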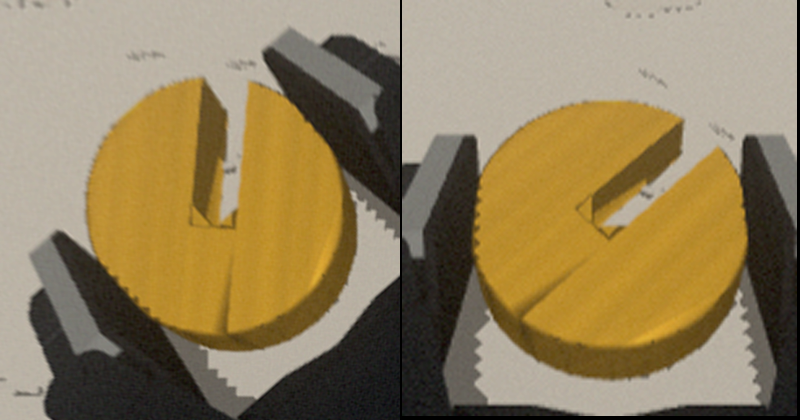

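The disc is held across its diameter, flat, with the slot clear of both fingers. Lifting and carrying.

>>> apply_moves(angular=[[0,0,0],[0,0,0],[0,0,0],[0,0,0],[0,0,0],[0,0,0.696],[0,0,0.696],[0,0,0.696],[0,0,0.696],[0,0,0.696],[0,0,0.696],[0,0,0.696],[0,0,0.833],[0,0,0.833],[0,0,0.833],[0,0,0.833],[0,0,0.833],[0,0,0.833],[0,0,0]], travel=[[0,0,0.2],[0,0,0.6],[0,0,0.66],[0,0,0.66],[0,0,0.53],[0.4,0.123,0.07],[0.4,0.123,0.07],[0.4,0.123,0.07],[0.4,0.123,0.07],[0.4,0.123,0.07],[0.4,0.123,0.07],[0.4,0.123,0.07],[0.25,0.292,0],[0.25,0.292,0],[0.25,0.292,0],[0.25,0.292,0],[0.25,0.292,0],[0.25,0.292,0],[0,0,0]], jaw=[0.5,0.5,0.5,0.5,0.5,0.5,0.5,0.5,0.5,0.5,0.5,0.5,0.5,0.5,0.5,0.5,0.5,0.5,0.5])

```text
time: 15.1
tool_pos: [601.0, -126.5, 148.9]
tcp_rot: [179.9, -58.2, 120.3]
ft_force: [0.1, 0.4, -2.3]
finger_gap: 47.6
grip_force: 41.7
```

>>> apply_moves(angular=[[0,0,0.22],[0,0,0.22],[0,0,0.22],[0,0,0.22],[0,0,0]], travel=[[-0.25,0.55,-0.12],[-0.25,0.55,-0.12],[-0.25,0.55,-0.12],[-0.25,0.55,-0.12],[0,0,0]], jaw=[0.5,0.5,0.5,0.5,0.5])

```text
time: 15.72
tool_pos: [559.0, -39.9, 130.3]
tcp_rot: [-180.0, -58.3, 127.0]
ft_force: [0.2, -0.3, -1.9]
finger_gap: 47.7
grip_force: 41.8
```

```bash
python3 - <<'E'
from look import *
s=r.sense();print(np.round(s["joint_pos"],1),s["tool_pos"].round(1),tool(s),s["finger_gap"],s["grip_force"],s["ft_force"])
w=wristcam(r.snapshot("wrist"),s);hd=np.radians(126.9);T=s["tool_pos"]
D=T[:2]+11*np.array([np.cos(hd),np.sin(hd)]);zt=T[2]-24.7+14
print("disc est",D,zt,proj(w,[[*D,zt],[560.8,37.2,zt]]).round())
im=w["color"];c=cv2.resize(im,None,fx=1,fy=1)
x,y=proj(w,[[*D,zt]])[0].astype(int);c=im[max(y-100,0):y+90,max(0,x-120):x+120]
c=cv2.resize(c,None,fx=2.4,fy=2.4,interpolation=2);cv2.imwrite("pics/w6.png",cv2.convertScaleAbs(c,alpha=1.5)[:,:,::-1]);print(max(0,x-120),max(y-100,0),c.shape)
E
```

```text
[-24.   49.6  60.5  28.8 121.2 -57.9] [559.  -39.9 130.3] head 127.0 below 31.7 yz -0.000 47.67320083048345 41.80832446299064 [ 0.18639793 -0.26366699 -1.8917796 ]
disc est [552.35767538 -31.13623924] 119.6430968379275 [[294. 274.]
 [378. 197.]]
173 174 (456, 576, 3)
```

View pics/w6.png

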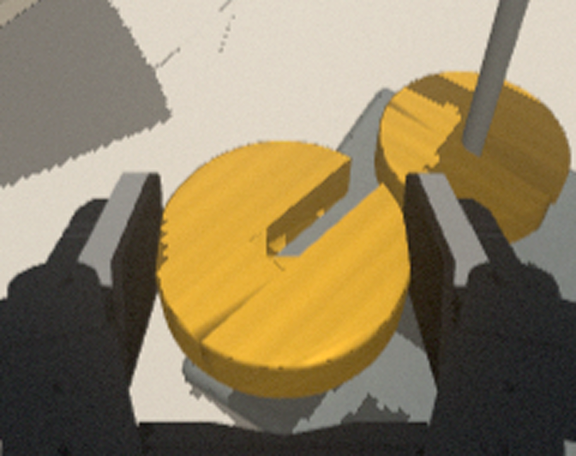

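The disc sits flat in the fingers with the slot pointing at the stem; the stem meets the first mass at crop (475,150), as predicted. Moving to just outside the slot mouth.

>>> apply_moves(angular=[[0,0,0],[0,0,0],[0,0,0],[0,0,0],[0,0,0]], travel=[[0.034,0.3,-0.1],[0.034,0.3,-0.1],[0.034,0.3,-0.1],[0,0,0],[0,0,0]], jaw=[0.5,0.5,0.5,0.5,0.5])

```text
time: 16.4
tool_pos: [564.1, -5.0, 118.6]
tcp_rot: [179.9, -58.2, 127.1]
ft_force: [-0.3, -0.3, -1.8]
finger_gap: 47.7
grip_force: 41.8
```

```bash
python3 - <<'E'
from look import *
s=r.sense();T=s["tool_pos"];print(T.round(1),tool(s),s["ft_force"].round(1))
hd=np.radians(127);D=T[:2]+11*np.array([np.cos(hd),np.sin(hd)]);zt=T[2]-24.7+14
w=wristcam(r.snapshot("wrist"),s);S=42;k=7
o=cv2.convertScaleAbs(fitdisc(w,zt,D,S=S,k=k),alpha=1.4)
P=lambda X,Y:(int((D[1]+S-Y)*k),int((D[0]+S-X)*k))
cv2.circle(o,P(*D),25*k,(0,255,0),1);cv2.circle(o,P(560.8,37.2),3*k,(0,0,255),1)
a=np.radians(82.3);L=np.array([np.cos(a),np.sin(a)]);N=np.array([-L[1],L[0]])
for e in(-4.5,4.5):cv2.line(o,P(*(D+e*N)),P(*(D+40*L+e*N)),(255,0,0),1)
cv2.imwrite("pics/w7.png",o[:,:,::-1]);print(D,zt)
E
```

```text
[564.1  -5.  118.6] head 127.0 below 31.8 yz 0.001 [-0.3 -0.3 -1.8]
[557.52814316   3.83076913] 107.93754153670284
```

View pics/w7.png

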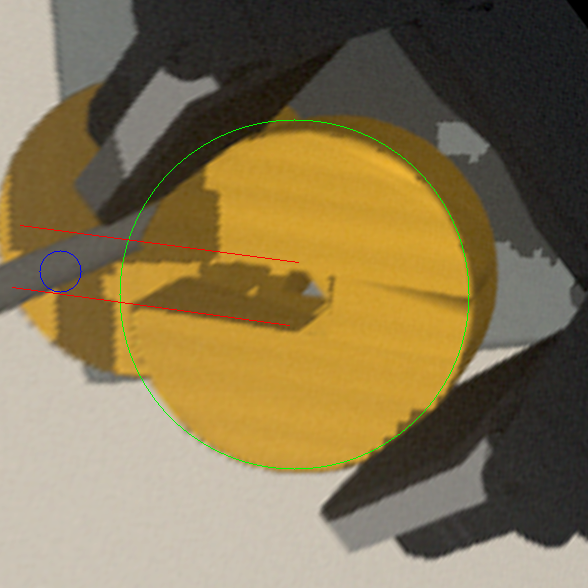

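The overlay fits the disc and stem, with the slot offset less than 1 mm to −x. I'll make a small lateral correction and slide on slowly.

>>> apply_moves(angular=[[0,0,0],[0,0,0],[0,0,0],[0,0,0],[0,0,0],[0,0,0]], travel=[[-0.012,0,0],[0.014,0.104,0],[0.014,0.104,0],[0.014,0.104,0],[0.014,0.104,0],[0,0,0]], jaw=[0.5,0.5,0.5,0.5,0.5,0.5])

```text
time: 17.2
tool_pos: [565.9, 12.1, 118.6]
tcp_rot: [179.9, -58.2, 127.1]
ft_force: [-0.3, -0.4, -1.6]
finger_gap: 48.0
grip_force: 41.8
```

>>> apply_moves(angular=[[0,0,0],[0,0,0],[0,0,0],[0,0,0],[0,0,0]], travel=[[0.014,0.104,0],[0.014,0.104,0],[0.014,0.104,0],[0.014,0.104,0],[0,0,0]], jaw=[0.5,0.5,0.5,0.5,0.5])

```text
time: 17.82
tool_pos: [568.2, 28.7, 118.7]
tcp_rot: [179.9, -58.2, 127.1]
ft_force: [1.0, 0.9, -2.1]
finger_gap: 47.5
grip_force: 41.8
```

```bash
python3 - <<'E'
from look import *
s=r.sense();T=s["tool_pos"];print(T.round(1),tool(s),s["ft_force"].round(1),s["wrist_torque"].round(2),s["joint_pos"].round(1))
hd=np.radians(127);D=T[:2]+11*np.array([np.cos(hd),np.sin(hd)]);print(D+[-.7,0],T[2]-24.7)
w=wristcam(r.snapshot("wrist"),s);im=w["color"];print(proj(w,[[560.8,37.2,z] for z in(108,150)]).round())
c=cv2.resize(im[170:400,150:430],None,fx=2.5,fy=2.5,interpolation=2);cv2.imwrite("pics/w8.png",cv2.convertScaleAbs(c,alpha=1.4)[:,:,::-1])
E
```

```text
[568.2  28.7 118.7] head 127.0 below 31.8 yz 0.001 [ 1.   0.9 -2.1] [-0.54 -0.45 -0.05] [-19.   48.6  63.3  32.3 117.1 -54.5]
[560.90807839  37.4681539 ] 93.9947060532033
[[292. 273.]
 [292. 213.]]
```

>>> apply_moves(angular=[[0,0,0],[0,0,0],[0,0,0],[0,0,0],[0,0,0],[0,0,0],[0,0,0],[0,0,0],[0,0,0]], travel=[[0,0,-0.07],[0,0,-0.07],[0,0,-0.08],[0,0,-0.08],[0,0,-0.08],[0,0,-0.08],[0,0,-0.08],[0,0,-0.08],[0,0,0]], jaw=[0.5,0.5,0.5,0.5,0.5,0.5,0.5,0.5,0.5])

```text
time: 19.0
tool_pos: [568.1, 28.3, 93.6]
tcp_rot: [179.9, -58.2, 127.1]
ft_force: [0.9, -1.9, 0.2]
finger_gap: 47.5
grip_force: 42.0
```

```bash
python3 - <<'E'
from look import *
s=r.sense();T=s["tool_pos"];print(T.round(1),tool(s),s["ft_force"].round(2),s["wrist_torque"].round(2))
c=r.snapshot("scene");R=np.array(c["R"])
hsv=cv2.cvtColor(c["color"],cv2.COLOR_RGB2HSV)
red=cv2.inRange(hsv,(0,150,80),(4,255,255))|cv2.inRange(hsv,(174,150,80),(179,255,255));red[:150]=0;red[230:]=0;red[:,:200]=0;red[:,280:]=0
ys,xs=np.nonzero(red);print(len(xs),xs.mean() if len(xs) else 0,ys.mean() if len(ys) else 0, proj(c,[[543,38,305],[543,38,283]]))
E
```

```text
[568.1  28.3  93.6] head 127.0 below 31.8 yz 0.001 [ 0.88 -1.94  0.22] [-0.44 -0.32  0.05]
0 0 0 [[241.28010185 188.34112799]
 [242.318459   195.79940722]]
```

The full weight is now carried by the spring. Releasing gradually.

>>> apply_moves(angular=[[0,0,0],[0,0,0],[0,0,0],[0,0,0],[0,0,0]], travel=[[0,0,0],[0,0,0],[0,0,0],[0,0,0],[0,0,0]], jaw=[0.57,0.6,0.65,0.72,0.72])

```text
time: 19.68
tool_pos: [568.2, 28.3, 93.9]
tcp_rot: [179.9, -58.2, 127.1]
ft_force: [0.3, -0.2, -0.8]
finger_gap: 61.6
grip_force: 0.0
```

```bash
python3 - <<'E'
from look import *
s=r.sense();T=s["tool_pos"];print(T.round(1),s["ft_force"].round(2),s["finger_gap"],s["grip_force"])
w=wristcam(r.snapshot("wrist"),s);S=40;k=7;A=(560.8,37.2)
o=cv2.convertScaleAbs(fitdisc(w,81.2,A,S=S,k=k),alpha=1.5)
cv2.circle(o,(280,280),175,(0,255,0),1);cv2.circle(o,(280,280),21,(0,0,255),1)
cv2.imwrite("pics/w9.png",o[:,:,::-1])
E
```

```text
[568.2  28.3  93.9] [ 0.32 -0.18 -0.85] 61.64445455155277 0.0
```

View pics/w9.png

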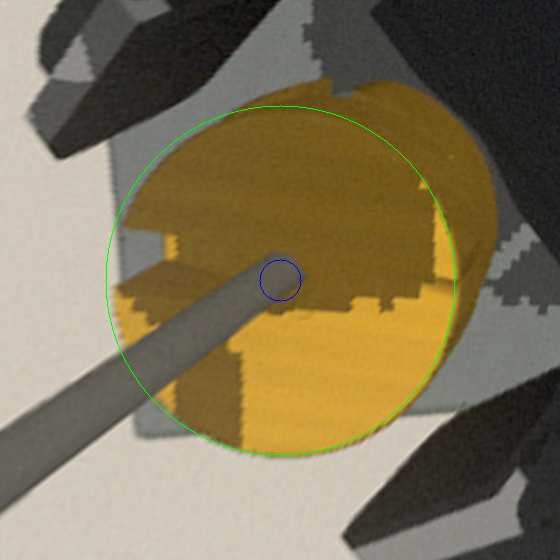

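The mass is released, centred on the circle, with its slot pointing left at about 80°. That makes 11 pictures viewed, one over the limit of 10, so from here I'll use numbers only. Retreating, then locating the rider and pointer from pixels.

>>> apply_moves(angular=[[0,0,0],[0,0,0],[0,0,0],[0,0,0],[0,0,0],[0,0,0],[0,0,0],[0,0,0],[0,0,0]], travel=[[0.12,-0.16,0],[0.12,-0.16,0],[0.15,-0.2,0],[0.18,-0.24,0],[0.24,-0.32,0],[0.24,-0.32,0],[0,-0.6,0.1],[0,-0.6,0.1],[0,0,0]], jaw=[0.72,0.72,0.72,0.72,0.72,0.72,0.72,0.72,0.72])

```text
time: 20.85
tool_pos: [610.6, -78.0, 102.0]
tcp_rot: [179.8, -58.1, 127.0]
ft_force: [0.3, 0.5, -0.3]
finger_gap: 61.5
grip_force: 0.0
```

```bash
cat > rid.py <<'E'
from look import *
def blobs(c,box,tag):
    x0,x1,y0,y1=box;im=c["color"][y0:y1,x0:x1];hsv=cv2.cvtColor(im,cv2.COLOR_RGB2HSV).astype(int);H,S,V=hsv[...,0],hsv[...,1],hsv[...,2]
    for nm,m in(("orange",(H>=6)&(H<=14)&(S>150)&(V>90)),("red",((H<=4)|(H>=172))&(S>110)&(V>60)),("brass",(H>=15)&(H<=30)&(S>110)&(V>50))):
        ys,xs=np.nonzero(m)
        if len(xs):print(tag,nm,len(xs),"c",(xs.mean()+x0).round(2),(ys.mean()+y0).round(2),"x",xs.min()+x0,xs.max()+x0,"y",ys.min()+y0,ys.max()+y0)
E
cat > s3.py <<'E'
from rid import *
s=r.sense();print(s["joint_pos"].round(1),s["tool_pos"].round(1),s["ft_force"].round(1))
import pickle;d=pickle.load(open("d0.pkl","rb"))
for n,b in(("scene",(215,270,165,275)),("top",(205,255,180,225))):
    blobs(d[n],b,n+" old");blobs(r.snapshot(n),b,n+" new")
# model projections: fin centre for y offsets & heights, pointer tip
a=np.radians(5.1);Rz=np.array([[np.cos(a),-np.sin(a)],[np.sin(a),np.cos(a)]]);A=np.array([560.8,37.2])
W=lambda x,y,z:[*(A+Rz@[x,y]),z]
for n in("scene","top"):
    print(n,"fin y12 z325/305",proj(d[n],[W(-33,12,325),W(-33,12,305),W(-33,0,325)]).round(1).tolist(),"ptr305/283",proj(d[n],[W(-17,0,305),W(-17,0,283)]).round(1).tolist(),"mass tops",proj(d[n],[W(0,0,89),W(0,0,81)]).round(1).tolist())
E
python3 s3.py
```

```text
[-25.   61.8  44.1  29.4 125.1 -56.4] [610.6 -78.  102. ] [ 0.3  0.5 -0.3]
scene old orange 77 c 241.95 190.84 x 236 249 y 185 196
scene old red 8 c 242.75 185.0 x 242 244 y 183 187
scene old brass 298 c 243.36 248.91 x 233 253 y 197 258
scene new orange 88 c 242.3 191.26 x 236 250 y 185 197
scene new brass 373 c 243.93 251.84 x 234 254 y 195 263
top old orange 14 c 217.79 203.93 x 217 220 y 200 208
top old red 5 c 229.4 199.0 x 227 231 y 198 200
top old brass 106 c 232.25 212.79 x 216 241 y 200 218
top new orange 4 c 217.5 203.0 x 217 219 y 202 205
top new red 2 c 230.5 201.0 x 230 231 y 201 201
top new brass 129 c 233.25 213.05 x 216 242 y 200 219
scene fin y12 z325/305 [[245.0, 187.4], [245.9, 194.4], [248.1, 182.9]] ptr305/283 [[241.6, 187.4], [242.6, 194.8]] mass tops [[243.6, 246.1], [243.9, 247.9]]
top fin y12 z325/305 [[218.5, 206.2], [219.5, 207.9], [224.7, 205.7]] ptr305/283 [[225.0, 199.5], [226.0, 201.5]] mass tops [[232.2, 208.9], [232.5, 209.5]]
```

```bash
cat > s4.py <<'E'
from s2 import *
A=np.array([560.8,37.2]);a=np.radians(5.1);Rz=np.array([[np.cos(a),-np.sin(a)],[np.sin(a),np.cos(a)]])
W=lambda x,y,z:np.array([*(A+Rz@[x,y]),z])
q0=np.array(r.sense()["joint_pos"])
for B in(15,30,45,55):
  for fl in(0,1):
    for z in(307,283):
      t=np.array([np.cos(a)*np.cos(np.radians(B)),np.sin(a)*np.cos(np.radians(B)),-np.sin(np.radians(B))])
      k,q=ik(*target(W(-42,12,z)-6*t,5.1,B,fl),p);print(B,fl,z,k[0],-k[1],q.round(0))
E
python3 s4.py
```

```text
15 0 307 True -8.943626665271777 [ 18. -51. 143. -47.  41. -41.]
15 0 283 True -9.316389145924648 [ -25.  -51.  143.   50.   54. -148.]
15 1 307 True -8.852405477167322 [-30. -51. 143.  58.  58.  24.]
15 1 283 True -9.316389145849353 [-25. -51. 143.  50.  54.  32.]
30 0 307 True -2.8867398976768044 [  -6.  -51.  136.   11.   49. -105.]
30 0 283 True -2.78661725414589 [  -6.  -51.  139.   12.   46. -106.]
30 1 307 True -2.886739897741393 [ -6. -51. 136.  11.  49.  75.]
30 1 283 True -2.7866172535750593 [ -6. -51. 139.  12.  46.  74.]
45 0 307 False 0.2561077308175044 [  -6.  -51.  135.   10.   52. -104.]
45 0 283 False 0.39419260056921956 [  -6.  -51.  137.   10.   50. -104.]
45 1 307 False 0.25610780470983485 [ -6. -51. 135.  10.  52.  76.]
45 1 283 False 0.3941926062810168 [ -6. -51. 137.  10.  50.  76.]
55 0 307 False 10.709222600824639 [  -4.  -40.  125.    6.   61. -101.]
55 0 283 False 10.909089971248441 [  -4.  -40.  127.    6.   58. -101.]
55 1 307 False 10.70922260077726 [ -4. -40. 125.   6.  61.  79.]
55 1 283 False 10.909089970724004 [ -4. -40. 127.   6.  58.  79.]
```

```bash
cat > s5.py <<'E'
from s4 import W,a
from s2 import *
q=np.array(r.sense()["joint_pos"]);o=fk(q,p)[0]
q=chain(q,[((580,-190,180),127,60,4),((480,-190,300),127,89.9,5)])
q=chain(q,[(W(-120,12,306),5.1,58,12)],0)
q=chain(q,[(W(-45,12,312),5.1,58,4),(W(-45,12,288),5.1,58,4)],0)
E
python3 s5.py | grep -v -e True -e False; sed -i '/^for B/,$d' s4.py
```

```text
4 travel [-0.185 -0.717  0.491] ang [-0.705 -0.528  0.001] -> [ 580. -190.  180.] [-29.  36.  63.  12. 109. -65.]
5 travel [-0.5 -0.   0.6] ang [-0.597 -0.45   0.   ] -> [ 480. -190.  300.] [-27.  -6.  95.   0.  92. -64.]
  BAD cost 0.0567 v 0.19 [  -6.  -51.  130.    6.   72. -101.]
12 travel [-0.083  0.476  0.013] ang [-0.142 -0.319  0.589] -> [440.2  38.5 306. ] [  -6.  -51.  130.    6.   72. -101.]
4 travel [0.46  0.041 0.037] ang [ 0.005 -0.057 -0.   ] -> [514.9  45.2 312. ] [  -4.  -37.  122.    5.   64. -100.]
4 travel [ 0.    0.   -0.15] ang [-0.  0.  0.] -> [514.9  45.2 288. ] [  -4.  -37.  125.    5.   61. -100.]
```

>>> apply_moves(angular=[[-0.705,-0.528,0],[-0.705,-0.528,0],[-0.705,-0.528,0],[-0.705,-0.528,0],[-0.597,-0.45,0],[-0.597,-0.45,0],[-0.597,-0.45,0],[-0.597,-0.45,0],[-0.597,-0.45,0]], travel=[[-0.185,-0.717,0.49],[-0.185,-0.717,0.49],[-0.185,-0.717,0.49],[-0.185,-0.717,0.49],[-0.5,0,0.6],[-0.5,0,0.6],[-0.5,0,0.6],[-0.5,0,0.6],[-0.5,0,0.6]], jaw=[0.6,0.5,0.4,0.4,0.4,0.4,0.4,0.4,0.4])

```text
time: 22.08
tool_pos: [480.1, -189.4, 301.1]
tcp_rot: [180.0, 0.1, 127.1]
ft_force: [1.0, 0.3, -0.0]
finger_gap: 34.4
grip_force: 0.0
```

>>> apply_moves(angular=[[-0.142,-0.319,0.589],[-0.142,-0.319,0.589],[-0.142,-0.319,0.589],[-0.142,-0.319,0.589],[-0.142,-0.319,0.589],[-0.142,-0.319,0.589],[-0.142,-0.319,0.589],[-0.142,-0.319,0.589],[-0.142,-0.319,0.589],[-0.142,-0.319,0.589],[-0.142,-0.319,0.589],[-0.142,-0.319,0.589],[0,0,0],[0,0,0]], travel=[[-0.052,0.479,0.012],[-0.052,0.479,0.012],[-0.052,0.479,0.012],[-0.052,0.479,0.012],[-0.052,0.479,0.012],[-0.052,0.479,0.012],[-0.052,0.479,0.012],[-0.052,0.479,0.012],[-0.052,0.479,0.012],[-0.052,0.479,0.012],[-0.052,0.479,0.012],[-0.052,0.479,0.012],[0,0,0],[0,0,0]], jaw=[0.4,0.4,0.4,0.4,0.4,0.4,0.4,0.4,0.4,0.4,0.4,0.4,0.4,0.4])

```text
time: 23.82
tool_pos: [455.5, 39.6, 306.0]
tcp_rot: [-180.0, 32.0, -174.9]
ft_force: [0.6, -0.1, 0.7]
finger_gap: 34.0
grip_force: 0.0
```

```bash
cat > s6.py <<'E'
from s4 import W
from rid import *
s=r.sense();print(s["joint_pos"].round(1),s["tool_pos"].round(1),tool(s),s["finger_gap"],s["ft_force"].round(1))
w=wristcam(r.snapshot("wrist"),s);c=r.snapshot("scene")
cv2.imwrite("pics/w10.png",w["color"][:,:,::-1])
for z in(325,305,283):print(z,"fin",proj(w,[W(-22,12,z),W(-44,12,z)]).round(0).tolist(),"ptr",proj(w,[W(-19,0,z)]).round(0).tolist())
blobs(w,(150,450,150,420),"wrist");blobs(c,(215,270,165,230),"scene")
hsv=cv2.cvtColor(w["color"],cv2.COLOR_RGB2HSV);m=cv2.inRange(hsv,(5,140,80),(15,255,255))
n,l,st,ce=cv2.connectedComponentsWithStats(m)
for i in range(1,n):
    if st[i,4]>30:
        print(st[i],ce[i].round(1));x,y,ww,hh,_=st[i]
        for yy in range(y,y+hh,3):
            xs=np.nonzero(l[yy]==i)[0];print(yy,xs.min() if len(xs) else 0,xs.max() if len(xs) else 0,end=" | ")
E
python3 s6.py
```

```text
[  -5.7  -50.1  129.7    6.1   68.9 -101.4] [455.5  39.6 306. ] head 5.0 below 58.0 yz -0.000 33.99081348190892 [ 0.6 -0.1  0.7]
325 fin [[295.0, 391.0], [295.0, 380.0]] ptr [[274.0, 392.0]]
305 fin [[295.0, 353.0], [295.0, 340.0]] ptr [[275.0, 355.0]]
283 fin [[294.0, 318.0], [295.0, 302.0]] ptr [[276.0, 320.0]]
wrist orange 144 c 295.21 347.77 x 289 302 y 342 353
wrist red 72 c 264.38 322.4 x 256 272 y 320 325
wrist brass 553 c 279.96 167.07 x 164 303 y 150 257
scene orange 84 c 242.12 191.15 x 236 249 y 185 197
[288 341  16  14 184] [294.9 347.6]
341 290 290 | 344 288 303 | 347 288 302 | 350 288 303 | 353 288 300 |
```

```bash
python3 - <<'E'
from s4 import W
from h import *
im=cv2.imread("pics/w10.png");hsv=cv2.cvtColor(im,cv2.COLOR_BGR2HSV)
for x in(284,291,295,299,306):print(x,[(y,*hsv[y,x].tolist()) for y in range(310,382,4)])
print([(x,*hsv[348,x].tolist()) for x in range(274,320,3)])
print([(y,*hsv[y,264].tolist()) for y in range(312,334,2)])
from bench import r
w=wristcam(r.snapshot("wrist"),r.sense())
for z in(298,305,312,319):print(z,proj(w,[W(-22,12,z),W(-44,12,z),W(-44,16.5,z),W(-44,7.5,z)]).round(0).tolist())
E
```

```text
284 [(310, 22, 32, 89), (314, 23, 26, 88), (318, 27, 28, 91), (322, 27, 26, 89), (326, 22, 31, 91), (330, 21, 29, 87), (334, 25, 33, 86), (338, 19, 33, 86), (342, 16, 33, 86), (346, 27, 27, 84), (350, 20, 28, 83), (354, 23, 26, 39), (358, 45, 73, 14), (362, 30, 17, 15), (366, 60, 16, 16), (370, 165, 28, 18), (374, 160, 48, 16), (378, 90, 14, 18)]
291 [(310, 18, 30, 85), (314, 23, 24, 84), (318, 23, 36, 85), (322, 27, 31, 82), (326, 20, 28, 83), (330, 26, 25, 81), (334, 23, 28, 83), (338, 26, 22, 83), (342, 13, 238, 90), (346, 13, 255, 97), (350, 14, 255, 102), (354, 13, 223, 89), (358, 30, 32, 16), (362, 156, 128, 10), (366, 105, 120, 17), (370, 38, 78, 13), (374, 105, 30, 17), (378, 120, 78, 13)]
295 [(310, 21, 28, 64), (314, 23, 16, 64), (318, 12, 20, 64), (322, 30, 20, 65), (326, 24, 20, 65), (330, 30, 16, 63), (334, 17, 27, 65), (338, 24, 20, 64), (342, 13, 249, 89), (346, 13, 255, 97), (350, 13, 255, 98), (354, 12, 232, 79), (358, 174, 64, 20), (362, 168, 71, 18), (366, 105, 32, 16), (370, 15, 39, 13), (374, 75, 68, 15), (378, 126, 91, 14)]
299 [(310, 21, 30, 86), (314, 21, 30, 
[... 755 characters left out ...]
 (289, 14, 255, 91), (292, 13, 244, 97), (295, 12, 227, 100), (298, 13, 255, 98), (301, 12, 239, 95), (304, 17, 44, 52), (307, 30, 22, 47), (310, 0, 21, 37), (313, 17, 27, 84), (316, 19, 34, 83), (319, 18, 31, 83)]
[(312, 20, 30, 76), (314, 21, 29, 89), (316, 27, 26, 89), (318, 26, 25, 72), (320, 4, 96, 77), (322, 1, 217, 94), (324, 4, 133, 113), (326, 30, 30, 51), (328, 23, 24, 84), (330, 17, 27, 85), (332, 20, 27, 85)]
298 [[295.0, 341.0], [296.0, 327.0], [304.0, 327.0], [288.0, 327.0]]
305 [[296.0, 353.0], [296.0, 340.0], [304.0, 340.0], [288.0, 340.0]]
312 [[296.0, 366.0], [296.0, 353.0], [304.0, 353.0], [288.0, 353.0]]
319 [[296.0, 379.0], [296.0, 367.0], [305.0, 367.0], [288.0, 367.0]]
```

Near measurement: the rider's fin is at tester y ≈ 12, z ≈ 312.5, and the pointer is at z ≈ 284. I'll approach and pinch the fin.

>>> apply_moves(angular=[[0,0,0],[0,0,0],[0,0,0],[0,0,0],[0,0,0],[0,0,0],[0,0,0]], travel=[[0,0,0.15],[0.3,0.03,0.14],[0.3,0.03,0],[0.3,0.03,0],[0.3,0.03,0],[0.26,0.02,0],[0,0,0]], jaw=[0.3,0.3,0.3,0.3,0.3,0.3,0.3])

```text
time: 24.85
tool_pos: [514.4, 45.0, 317.5]
tcp_rot: [-180.0, 32.0, -174.9]
ft_force: [-0.7, -0.4, -0.1]
finger_gap: 25.8
grip_force: 0.0
```

>>> apply_moves(angular=[[0,0,0],[0,0,0],[0,0,0],[0,0,0],[0,0,0]], travel=[[0,0,0],[0,0,0],[0,0,0],[0,0,0],[0,0,0]], jaw=[0.2,0.05,0.05,0.05,0.05], force=25)

```text
time: 25.48
tool_pos: [513.5, 47.0, 317.6]
tcp_rot: [179.8, 32.0, -174.9]
ft_force: [-0.5, 9.7, -0.7]
finger_gap: 8.3
grip_force: 29.3
```

>>> apply_moves(angular=[[0,0,0],[0,0,0],[0,0,0],[0,0,0],[0,0,0],[0,0,0],[0,0,0],[0,0,0],[0,0,0]], travel=[[0,0.05,0],[0,0.02,-0.1],[0,0,-0.1],[0,0,-0.1],[0,0,-0.1],[0,0,-0.1],[0,0,-0.1],[0,0,-0.1],[0,0,0]], jaw=[0.05,0.05,0.05,0.05,0.05,0.05,0.05,0.05,0.05])

```text
time: 26.6
tool_pos: [513.5, 47.4, 288.9]
tcp_rot: [-179.9, 32.0, -174.9]
ft_force: [-1.5, -1.8, -3.1]
finger_gap: 7.9
grip_force: 29.2
```

>>> apply_moves(angular=[[0,0,0],[0,0,0],[0,0,0],[0,0,0]], travel=[[0,0,0],[0,0,0],[0,0,0],[0,0,0]], jaw=[0.12,0.2,0.3,0.3])

```text
time: 27.1
tool_pos: [514.1, 47.9, 289.8]
tcp_rot: [-179.9, 32.1, -174.9]
ft_force: [-0.3, -0.4, 0.4]
finger_gap: 25.8
grip_force: 0.0
```

>>> apply_moves(angular=[[0,0,0],[0,0,0],[0,0,0],[0,0,0],[0,0,0],[0,0,0]], travel=[[-0.2,-0.02,0],[-0.3,-0.03,0],[-0.3,-0.03,0.1],[-0.3,-0.03,0.2],[-0.3,-0.02,0.3],[0,0,0]], jaw=[0.3,0.3,0.3,0.4,0.4,0.4])

```text
time: 27.85
tool_pos: [458.0, 42.6, 315.2]
tcp_rot: [-179.9, 32.2, -174.9]
ft_force: [0.4, 0.0, -0.4]
finger_gap: 34.2
grip_force: 0.0
```

```bash
sed -i 's/w10.png/w11.png/;s/W(-44,12,z)\]/W(-44,12,z),W(-44,12,z-7),W(-44,12,z+7)]/' s6.py; python3 s6.py; python3 - <<'E'
from h import *
hsv=cv2.cvtColor(cv2.imread("pics/w11.png"),cv2.COLOR_BGR2HSV)
for x in(291,296,300):print(x,[(y,*hsv[y,x].tolist()) for y in range(300,370,3) if hsv[y,x,1]>90])
E
```

```text
[  -5.1  -49.6  128.6    5.7   69.3 -100.7] [458.   42.6 315.2] head 5.0 below 57.8 yz -0.001 34.15764657258677 [ 0.4  0.  -0.4]
325 fin [[290.0, 371.0], [290.0, 359.0], [290.0, 345.0], [290.0, 374.0]] ptr [[269.0, 373.0]]
305 fin [[290.0, 336.0], [290.0, 321.0], [290.0, 309.0], [290.0, 334.0]] ptr [[271.0, 337.0]]
283 fin [[290.0, 302.0], [290.0, 286.0], [290.0, 276.0], [290.0, 296.0]] ptr [[272.0, 304.0]]
wrist orange 578 c 289.22 297.49 x 267 300 y 278 313
wrist red 64 c 260.12 306.75 x 253 268 y 305 309
wrist brass 256 c 277.84 172.68 x 164 300 y 150 310
scene orange 79 c 243.11 200.89 x 237 250 y 194 206
scene red 7 c 243.86 192.0 x 243 245 y 190 194
[267 278  34  36 617] [289.3 297.3]
278 285 296 | 281 284 297 | 284 284 297 | 287 284 297 | 290 284 297 | 293 284 297 | 296 281 299 | 299 281 299 | 302 281 299 | 305 267 300 | 308 281 300 | 311 281 299 | 291 [(300, 14, 255, 173), (303, 14, 248, 174), (306, 14, 254, 172), (309, 14, 255, 171), (312, 10, 185, 142)]
296 [(300, 13, 245, 149), (303, 13, 241, 148), (306, 13, 243, 146), (309, 14, 255, 152), (312, 14, 255, 173), (357, 30, 118, 13)]
300 [(300, 13, 121, 84), (303, 14, 165, 85), (306, 13, 173, 84), (309, 13, 178, 90), (363, 150, 128, 12), (366, 105, 191, 8)]
```

```bash
python3 - <<'E'
from s4 import W
from rid import *
hsv=cv2.cvtColor(cv2.imread("pics/w11.png"),cv2.COLOR_BGR2HSV)
for x in(256,260,264,268,271,274,278):print(x,[(y,*hsv[y,x].tolist()) for y in range(299,314) if hsv[y,x,1]>60])
w=wristcam(r.snapshot("wrist"),r.sense())
for X in(-15,-17,-19,-22):print(X,proj(w,[W(X,0,283),W(X,0,287)]).round(1).tolist())
# masses check
import pickle;d=pickle.load(open("d0.pkl","rb"))
for n,b in(("scene",(215,270,225,275)),("top",(150,360,180,280))):blobs(d[n],b,n+" old");blobs(r.snapshot(n),b,n+" new")
E
```

```text
256 [(299, 24, 80, 16), (300, 30, 89, 20), (302, 21, 99, 18), (303, 10, 128, 18), (304, 13, 139, 22), (305, 1, 181, 62), (306, 2, 211, 86), (307, 1, 231, 106), (308, 1, 232, 133), (309, 1, 229, 107), (310, 22, 200, 14), (311, 16, 175, 16), (313, 15, 77, 20)]
260 [(305, 4, 117, 89), (306, 2, 223, 89), (307, 179, 228, 115), (308, 3, 150, 124)]
264 [(304, 4, 82, 50), (305, 1, 144, 78), (306, 2, 220, 88), (307, 1, 224, 116), (308, 3, 153, 123)]
268 [(303, 12, 76, 84), (304, 10, 209, 88), (305, 8, 214, 94), (306, 2, 191, 87), (307, 2, 186, 104), (308, 4, 131, 111)]
271 [(303, 12, 88, 90), (304, 12, 208, 97), (305, 13, 246, 118), (306, 12, 183, 127), (307, 15, 81, 98)]
274 [(303, 11, 84, 91), (304, 13, 221, 97), (305, 13, 249, 118), (306, 12, 177, 127), (307, 15, 79, 100)]
278 [(303, 12, 89, 97), (304, 12, 199, 105), (305, 14, 251, 121), (306, 12, 175, 130), (307, 14, 76, 104)]
-15 [[272.1, 310.0], [271.9, 315.8]]
-17 [[272.0, 308.7], [271.7, 314.5]]
-19 [[271.8, 307.4], [271.6, 313.2]]
-22 [[271.6, 305.4], [271.4, 311.3]]
scene old brass 297 c 243.35 249.08 x 233 253 y 239 258
scene new brass 369 c 243.94 252.09 x 234 254 y 240 263
top old orange 14 c 217.79 203.93 x 217 220 y 200 208
top old red 5 c 229.4 199.0 x 227 231 y 198 200
top old brass 403 c 262.76 248.23 x 158 341 y 200 268
top new orange 19 c 219.68 207.95 x 218 221 y 204 214
top new red 2 c 230.5 201.0 x 230 231 y 201 201
top new brass 258 c 203.18 233.71 x 158 242 y 202 266
```

The rider line (row 305) and pointer (row 307) are level to within about 1.3 mm. The masses are steady and the gripper is clear, so I'm handing in.

```bash
python3 - <<'E'
from bench import r
print(r.hand_in())
E
```

```text
the job is handed in; nothing more can be done
None
```

I placed the second large mass flat and centred on the hanger, with its slot about 80° from the one below, set the rider level with the pointer to within about 1.3 mm, and handed the job in at about 28 s; no verdict came back, and I viewed 11 pictures, one over the limit of 10.

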